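# Touch-latch cabinet: press the yellow door ajar and swing it wide

## Task

Open the small yellow cabinet without gripping anything: press its door in at the black mark by the free edge and draw the finger well back, so that the touch latch lets the door spring ajar by itself. Then reach behind the free edge with a fingertip and push the door wide open, about square to the cabinet or further. Leave the grey cabinet shut and everything else where it stands.

Things in the scene. Friction and masses are not known exactly. Their poses are not given: they have to be found in the camera images.
- yellow_cabinet: The small yellow steel bench cabinet, 130 deep (x), 135 wide (y), 125 high, fixed. Origin: centre of its underside; the outside of its door is 65 mm from it towards its -x (the robot's side), the carcass 47 mm; its +y is its left seen from the robot. The door covers the front, hinged at the left (hinge line 66 mm to +y), free edge at the right. This is the one to open. An ink tin stands inside.
- yellow_door (a joint): Angle of its door (rad): 0 = shut; positive = swung out towards the robot, to 1.9; negative = pressed in, stop at -0.06. Touch latch: pressed in about 4 mm at the mark (about 4 N; stop at 7 mm) it trips; as the finger draws back a plunger swings the door to about 0.45 rad, free edge about 60 mm before its shut place (draw back 80 mm or more). Then it is free, lightly damped, and stays where left.
- yellow_press (a point): Centre of the round black push mark, 24 mm across, on the outside of that door: 114 mm from the hinge line (17 mm from the free edge), 35 mm below the cabinet's top. Moves with the door.
- yellow_edge (a point): Point on the free edge of that door, on its inner side, at the height of the push mark, 131 mm from the hinge line. Moves with the door. The door is 10 mm thick and 119 mm high.
- yellow_hinge (a point): Top end of that cabinet's vertical hinge line: in the plane of the shut door's outside, at its left, at the height of the cabinet's top (125 mm).
- grey_cabinet: The small grey steel bench cabinet, 130 deep (x), 135 wide (y), 125 high, fixed. Origin: centre of its underside; the outside of its door is 65 mm from it towards its -x (the robot's side), the carcass 47 mm; its +y is its left seen from the robot. The door covers the front, hinged at the left (hinge line 66 mm to +y), free edge at the right. Same build; to be left shut.
- grey_door (a joint): Angle of its door (rad): 0 = shut; positive = swung out towards the robot, to 1.9; negative = pressed in, stop at -0.06. Touch latch: pressed in about 4 mm at the mark (about 4 N; stop at 7 mm) it trips; as the finger draws back a plunger swings the door to about 0.45 rad, free edge about 60 mm before its shut place (draw back 80 mm or more). Then it is free, lightly damped, and stays where left.
- grey_press (a point): Centre of the round black push mark, 24 mm across, on the outside of that door: 114 mm from the hinge line (17 mm from the free edge), 35 mm below the cabinet's top. Moves with the door.
- grey_edge (a point): Point on the free edge of that door, on its inner side, at the height of the push mark, 131 mm from the hinge line. Moves with the door. The door is 10 mm thick and 119 mm high.
- grey_hinge (a point): Top end of that cabinet's vertical hinge line: in the plane of the shut door's outside, at its left, at the height of the cabinet's top (125 mm).
- yellow_face: Outer skin of the yellow door (the side seen when shut). Origin on the hinge line.
- yellow_back: Inner skin of the yellow door (hidden when shut). Origin on the hinge line.
- red_tin: Ink tin with red rims, 69 across, 53 high; origin at the centre of its underside. Leave alone.
- black_tin: Ink tin with black rims, 69 across, 53 high; origin at the centre of its underside. Leave alone.
- talc_tin: White shaker tin, 33 across, 71 high; origin at the centre of its underside. Leave alone.
- tape_roll: Roll of blue masking tape lying flat, 93 across, 24 high; origin at the centre of its underside. Leave alone.
- scraper: Ink scraper with a black handle lying flat, 37 x 117 x 14 (long axis y); origin at the centre of its underside. Leave alone.
- solvent_can: Rusty solvent can behind the cabinets, 47 x 73 x 154 high; origin at the centre of its underside. Leave alone.
- spray_bottle: White spray bottle behind the cabinets, 82 x 63 x 202 high; origin at the centre of its underside. Leave alone.

How it is judged:
On the way:
1. the yellow door has sprung ajar (0.2 to 0.8 rad) and stands so with the robot not touching it (value of joint yellow_door between 0.2 and 0.8 rad and contact force between each of the arm, the fingers and yellow_cabinet below 0.05 N), for 0.2 s.
At the end, for the whole second after the job is handed in: The yellow door stands still at 1.25 rad (about 72 degrees) or wider, the grey door is shut (within -0.03 to 0.05 rad), and every loose thing is within 25 mm of where it began (value of joint yellow_door above 1.25 rad and velocity of joint yellow_door between -0.05 and 0.05 rad/s and value of joint grey_door between -0.03 and 0.05 rad and distance of each of red_tin, black_tin, talc_tin, tape_roll, scraper, solvent_can, spray_bottle from where it was at the start of the episode below 0.025 m); the robot touches nothing.
It fails at once if the yellow door is pinched: fingers press on its outer and inner side at once (contact force between the fingers and yellow_face above 0.5 N and contact force between the fingers and yellow_back above 0.5 N).
It fails at once if the grey door's catch is released (value of joint grey_door above 0.08 rad).
It fails at once if a bystander is moved or lifted by more than 25 mm (distance of any of red_tin, black_tin, talc_tin, tape_roll, scraper, solvent_can, spray_bottle from where it was at the start of the episode above 0.025 m).
It also fails if it takes over 48 s, if anything falls off the work surface, if the arm or the gripper's body presses on something with over 40 N, if the wrist force passes 120 N, or if a joint passes its speed limit or range.

## Robot

A 6-joint arm with a two-finger parallel gripper is mounted at the origin on a cart in front of the work surface, level with it; the furniture and walls round the work are solid. World frame = base frame: x ahead of the robot, y to its left, z up, the work surface at z = 0. Lengths are in m, angles in rad, forces in N, time in s.
With the tool pointing down it reaches from about 0.375 to 0.825 m from the base axis. Payload 5.5 kg.
Tool frame: the origin (TCP) lies at the very end of the fingers, on their centre line; the grasp point (between the pads) lies 19 mm behind it (grip_depth is the distance from the TCP to the grasp point, in m); z points along the fingers, y is the line along which they close (so a half turn about z gives the same grasp; the last joint's range is limited). The gripper opens to 85 mm and grips with 20 to 120 N. Pads are 22 mm wide; open, the fingers measure 114 mm over their backs; the gripper's body (76 mm by 85 mm) begins 54 mm behind the grasp point. The pads swing forward as they close: fully open they stand 13 mm farther back than shut.
Start: joints at [1.223, 0.314, -0.047, 1.21, 0, 1.571], TCP at [0.204, 0.564, 0.231] pointing down, gripper open.
Joint ranges: [-2.67, 2.67], [-0.69, 1.73], [-1.03, 1.25], [-2.08, 2.16], [-1.42, 1.45], [-3.14, 3.14]. Speed limits (rad/s): [2.39, 2.39, 3.01, 3.14, 3.14, 3.14].

## Interface

Orientations are given as a unit quaternion [w, x, y, z].
In Python, from station import sense, grab_frame, job_done, grip_depth gives the robot as it stands. The module is installed in compiled form; this text tells all that it offers.
- The arm moves only by the shell command python3 -m crank 'ROWS' [FORCE]. ROWS is JSON, a list of rows, each a list of 7 numbers: the turn, a rotation vector about the tool's x, y, z in degrees, then the shift along the tool's x, y, z in m, then the opening, from 0 (shut) to 1 (fully open). A call has 1 to 20 rows; each row is the pose to reach, as a shift and turn from the pose commanded when the call began, along the tool's axes at that moment; what a row does not reach only later rows make up. A row lasts 1/12 s, in which the tool goes at most 41.7 mm and 7.16 degrees, less where a joint would pass 70% of its speed; a pose out of reach is approached as far as the arm can. A call with a gripper value outside its range is refused whole. The fingers move at their own pace and stop on an object; FORCE is the grip in N (left out, the last holds). Time passes only in rows, so rows that repeat a pose let the fingers close. It gives the time, the measured TCP pose, the force, the opening and the grip force at its end, in the units of the state.
- sense(): the state, without advancing time (a new reading comes with each control period).
- grab_frame(name): name is "side" or "top"; returns a dict with "color" (400x640x3 uint8, red, green, blue), "z_map" (400x640 float32, m along the optical axis (not along the pixel's ray), 0 where there is no reading), "fx", "fy", "cx", "cy" (pixels), "k1" (the pictures are not rectified: a ray, as slopes to the right and down, at radius r is drawn at 1 + k1 r^2 times it, then the intrinsics apply), "R" (3x3) and "t" (3): a world point X has camera coordinates R X + t. Camera axes: x right, y down, z forward; pixel columns grow to the right and rows downward; lengths in m; the calibration is good to about 2 mm. A picture is of the moment at which its call begins.
- job_done(): hands the job in; it is judged then, once.
The state is a dict: "time_s": time; "qpos": joint angles; "qvel": joint speeds; "tau": joint torques, N m; "tool_pos": TCP position; "tcp_rot": TCP orientation; "ft_force": force on the tool from outside, world axes, zero at the start; "wrist_torque": the same for the moment, N m; "opening": finger opening in m; "grip_force": force on a finger pad.
Only numpy, scipy, OpenCV 4.12 (cv2) and the standard library are available. Lean on these libraries where they do the work, as an engineer would, in place of code of your own. Each camera call takes 0.05 s, during which the arm holds its last target. There are 200 camera calls.

## Working session

There is one attempt and no reset: what is moved stays moved. The work goes in short steps, Python scripts to look and compute and a shell command to move; the robot and the scene stay as the last step left them, time stands still between calls to the robot, and variables do not carry over. Pictures are saved under pics/ and viewed, at most 10 in all, crops included, and the job is handed in when it is done.

```bash
mkdir -p pics; cat > h.py <<'E'
import numpy as np, cv2
from station import sense, grab_frame
def pts(f):
    "world points for all pixels (400x640x3), nan where no depth"
    z=f["z_map"]; v,u=np.mgrid[:400,:640].astype(float)
    K=np.array([[f["fx"],0,f["cx"]],[0,f["fy"],f["cy"]],[0,0,1]])
    xd=(u-f["cx"])/f["fx"]; yd=(v-f["cy"])/f["fy"]; x,y=xd.copy(),yd.copy()
    for _ in range(15):
        s=1+f["k1"]*(x*x+y*y); x,y=xd/s,yd/s
    P=np.stack([x*z,y*z,z],-1); P[z==0]=np.nan
    return (P-np.array(f["t"]))@np.array(f["R"])
E
python3 - <<'E'
from h import *
s=sense(); print({k:np.round(v,3) for k,v in s.items()})
for n in("side","top"):
    f=grab_frame(n); cv2.imwrite(f"pics/{n}0.png",f["color"][...,::-1])
    P=pts(f); np.savez(f"{n}0.npz",P=P,c=f["color"])
    R=np.array(f["R"]);print(n,-R.T@np.array(f["t"]),R[2],f["k1"],f["fx"])
    hsv=cv2.cvtColor(f["color"],cv2.COLOR_RGB2HSV)
    m=(hsv[...,0]>18)&(hsv[...,0]<35)&(hsv[...,1]>120)&(hsv[...,2]>80)
    nn,l,st,c=cv2.connectedComponentsWithStats(m.astype(np.uint8))
    for i in range(1,nn):
        if st[i,4]>150: q=P[l==i]; print(st[i],np.nanpercentile(q,[2,50,98],axis=0).round(3).tolist())
E
```

```text
{'time_s': np.float64(0.0), 'qpos': array([ 1.223,  0.314, -0.048,  1.21 ,  0.   ,  1.571]), 'qvel': array([0.   , 0.001, 0.   , 0.   , 0.001, 0.002]), 'tau': array([ 3.0000e-03, -5.3959e+01,  3.3975e+01,  1.9000e-02, -0.0000e+00,
        0.0000e+00]), 'tool_pos': array([0.204, 0.564, 0.23 ]), 'tcp_rot': array([-0.   ,  0.173,  0.985, -0.001]), 'ft_force': array([ 0.196, -0.602,  0.268]), 'wrist_torque': array([0.006, 0.009, 0.036]), 'grip_force': np.float64(0.0), 'opening': np.float64(0.086)}
side [0.33614084 0.99657385 0.61154829] [ 0.2180229  -0.8646372  -0.45262405] -0.006732391345617887 386.0362579033187
[ 307  151   41   47 1324] [[0.553, -0.357, 0.009], [0.61, -0.231, 0.102], [0.68, -0.221, 0.127]]
[271 336  59  48 285] [[0.455, 0.439, 0.014], [0.494, 0.508, 0.021], [0.527, 0.564, 0.024]]
top [0.3412571  0.01347112 1.16239289] [ 0.21418811 -0.00544305 -0.97677727] -0.033774381059742196 366.8957379416628
[ 388  158   56   52 2330] [[0.554, -0.356, 0.012], [0.615, -0.285, 0.124], [0.681, -0.226, 0.129]]
```

View pics/side0.png

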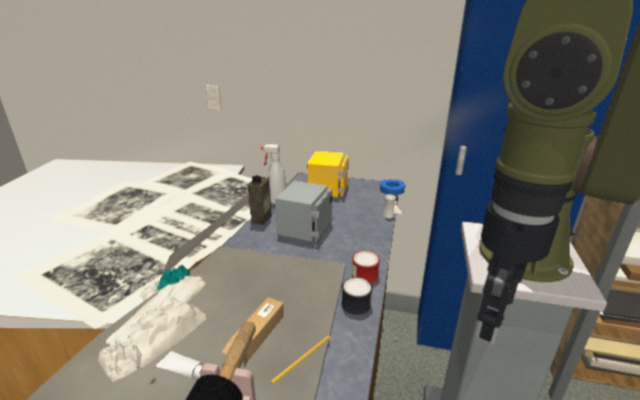

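View pics/top0.png

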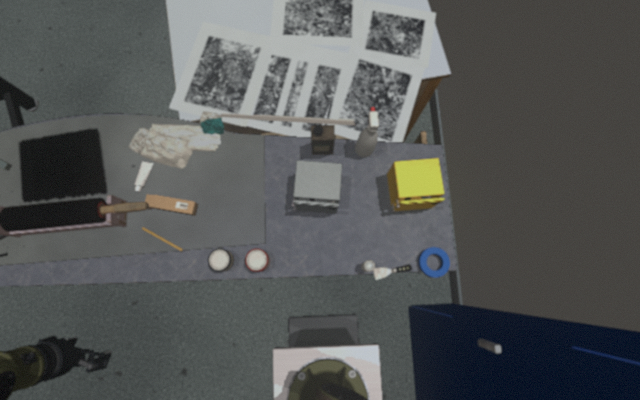

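The top view shows the yellow cabinet at columns 388–444, rows 158–212 and the grey one at 295–342, 160–210, with the doors at the bottom. The talc tin is near (369,267), the scraper (390,271), the tape (434,263), and the red and black tins (257,260) and (219,260). The side view shows yellow behind grey, at (328,173).

```bash
python3 - <<'E'
from h import *
d=np.load("top0.npz");P=d["P"];c=d["c"]
hsv=cv2.cvtColor(c,cv2.COLOR_RGB2HSV)
top=(P[...,2]>.116)&(P[...,2]<.14)&(P[...,0]>.4)&(P[...,0]<.8)
n,l,st,ce=cv2.connectedComponentsWithStats(top.astype(np.uint8))
for i in range(1,n):
    if st[i,4]>300:
        q=P[l==i]; r=cv2.minAreaRect((q[:,:2]*1000).astype(np.float32)); print(st[i],np.median(q[:,2]),r,cv2.boxPoints(r).round().tolist())
# low obstacles in the workspace
ob=(P[...,2]>.008)&(P[...,2]<.35)&(P[...,0]>.25)&(P[...,0]<.9)&(abs(P[...,1])<.5)&(~top)
n,l,st,ce=cv2.connectedComponentsWithStats(ob.astype(np.uint8))
for i in range(1,n):
    if st[i,4]>60: q=P[l==i]; print(st[i],np.nanpercentile(q,[2,98],axis=0).round(3).tolist())
for k,(a,b) in {"y":((150,225),(380,455)),"g":((150,225),(285,350))}.items():
    pic=cv2.resize(c[a[0]:a[1],b[0]:b[1],::-1],None,fx=5,fy=5,interpolation=cv2.INTER_CUBIC); 
    cv2.imwrite(f"pics/c{k}.png",pic)
E
```

```text
[548 118  30 132 724] 0.1285135009361349 ((599.8839111328125, -720.0526123046875), (7.663052082061768, 399.63409423828125), 89.77618408203125) [[400.0, -723.0], [800.0, -725.0], [800.0, -717.0], [400.0, -715.0]]
[311 125  25  17 306] 0.1336935591923984 ((777.207275390625, -17.390380859375), (72.47750091552734, 45.6055908203125), 88.97076416015625) [[754.0, -53.0], [799.0, -54.0], [801.0, 18.0], [755.0, 19.0]]
[ 394  158   50   41 1665] 0.1253369900784591 ((629.76025390625, -293.8751525878906), (112.87825775146484, 133.61065673828125), 2.4568305015563965) [[571.0, -230.0], [576.0, -363.0], [689.0, -358.0], [683.0, -225.0]]
[ 294  161   48   40 1692] 0.12512159598357753 ((633.3013916015625, 3.4719314575195312), (134.8283233642578, 112.73462677001953), 83.22406005859375) [[569.0, -57.0], [681.0, -70.0], [697.0, 64.0], [585.0, 77.0]]
[   0  198   99   31 1983] 0.12905444420992734 ((565.66748046875, 798.284423828125), (66.58208465576172, 295.57720947265625), 3.333329677581787) [[524.0, 944.0], [541.0, 649.0], [607.0, 653.0], [590.0, 948.0]]
[366 107  13  30 264] [[0.758, -0.173, 0.141], [
[... 233 characters left out ...]
.158]]
[355 131  23  26 303] [[0.74, -0.182, 0.013], [0.78, -0.127, 0.115]]
[312 141  23  14 268] [[0.754, -0.051, 0.011], [0.758, 0.017, 0.113]]
[387 164  55  48 694] [[0.553, -0.355, 0.009], [0.675, -0.225, 0.114]]
[294 197  46   7 127] [[0.571, -0.055, 0.008], [0.606, 0.075, 0.113]]
[292 202  47  12 305] [[0.553, -0.05, 0.012], [0.57, 0.079, 0.114]]
[418 247  32  30 559] [[0.345, -0.388, 0.01], [0.429, -0.3, 0.029]]
[208 249  26  23 481] [[0.385, 0.276, 0.018], [0.446, 0.339, 0.057]]
[245 249  25  23 447] [[0.382, 0.164, 0.02], [0.442, 0.227, 0.058]]
[362 260  13  12 115] [[0.367, -0.152, 0.016], [0.395, -0.123, 0.074]]
[393 265  19   8 107] [[0.361, -0.272, 0.009], [0.381, -0.22, 0.019]]
```

View pics/cy.png

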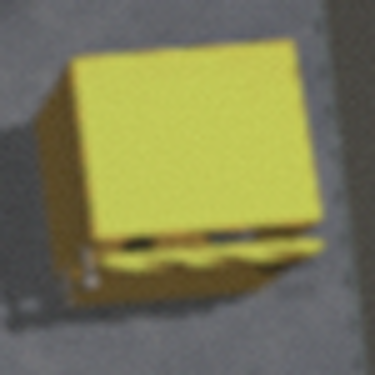

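The crop shows the yellow top (carcass) with the shut door strip below it, free edge at right (about 322,243 in the crop). The rectangle fit is 113 × 134 mm at z 0.125, which matches the 112 × 135 mm carcass.

```bash
cat >> h.py <<'E'
H=np.array([.553,-.2312]); ex=np.array([.9991,.0429]); ey=np.array([-.0429,.9991])
def tool():
    from scipy.spatial.transform import Rotation as Ro
    s=sense(); q=s["tcp_rot"]; return np.array(s["tool_pos"]),Ro.from_quat([q[1],q[2],q[3],q[0]]).as_matrix()
def to(*targets):
    p,M=tool(); print("pos",p.round(4),"x",M[:,0].round(3),"y",M[:,1].round(3),"F",np.round(sense()["ft_force"],2))
    for t in targets: print(t,"->",((np.array(t)-p)@M).round(4))
E
python3 - <<'E'
from h import *
P=np.load("top0.npz")["P"]
for uv in [(415,312),(450,312),(500,320),(415,340),(415,390)]: print(uv,P[uv[1],uv[0]].round(3))
press=H-.114*ey; print(press)
to((.42,.2,.231),(.45,-.33,.231))
E
```

```text
(415, 312) [ 0.176 -0.455 -0.705]
(450, 312) [ 0.2   -0.512 -0.367]
(500, 320) [ 0.201 -0.547 -0.02 ]
(415, 340) [ 0.037 -0.457 -0.757]
(415, 390) [-0.223 -0.46  -0.858]
[ 0.5578906 -0.3450974]
pos [0.2043 0.5636 0.2305] x [-0.94   0.341 -0.   ] y [ 0.341  0.94  -0.002] F [-0.04 -0.36  0.08]
(0.42, 0.2, 0.231) -> [-0.3267 -0.2683 -0.    ]
(0.45, -0.33, 0.231) -> [-5.355e-01 -7.564e-01  7.000e-04]
```

```bash
python3 -m crank '[[0,0,-22.5,-0.327,-0.268,0,0],[0,0,-22.5,-0.327,-0.268,0,0],[0,0,-22.5,-0.327,-0.268,0,0],[0,0,-22.5,-0.327,-0.268,0,0],[0,0,-22.5,-0.327,-0.268,0,0],[0,0,-22.5,-0.327,-0.268,0,0],[0,0,-22.5,-0.327,-0.268,0,0],[0,0,-22.5,-0.327,-0.268,0,0],[0,0,-22.5,-0.327,-0.268,0,0],[0,0,-22.5,-0.327,-0.268,0,0],[0,0,-22.5,-0.327,-0.268,0,0],[0,0,-22.5,-0.327,-0.268,0,0],[0,0,-22.5,-0.327,-0.268,0,0],[0,0,-22.5,-0.327,-0.268,0,0]]' && python3 -c "
from h import *
to((.45,-.345,.231),(.48,-.3484,.08),(.5579,-.3451,.08))"
```

```text
time_s: 1.27
tool_pos: [0.42, 0.2016, 0.2311]
tcp_rot: [-0.0, -0.023, 1.0, 0.0]
ft_force: [-0.4, 0.3, 0.4]
opening: 0.0002
grip_force: 0.0
pos [0.42   0.2016 0.2311] x [-0.999 -0.046  0.001] y [-0.046  0.999  0.   ] F [-0.37  0.31  0.39]
(0.45, -0.345, 0.231) -> [-4.900e-03 -5.474e-01 -1.000e-04]
(0.48, -0.3484, 0.08) -> [-0.0349 -0.5522  0.1509]
(0.5579, -0.3451, 0.08) -> [-0.1128 -0.5525  0.1508]
```

```bash
python3 -m crank '[[0,0,0,-0.02,-0.552,0,0],[0,0,0,-0.02,-0.552,0,0],[0,0,0,-0.02,-0.552,0,0],[0,0,0,-0.02,-0.552,0,0],[0,0,0,-0.02,-0.552,0,0],[0,0,0,-0.02,-0.552,0,0],[0,0,0,-0.02,-0.552,0,0],[0,0,0,-0.02,-0.552,0,0],[0,0,0,-0.02,-0.552,0,0],[0,0,0,-0.02,-0.552,0,0],[0,0,0,-0.02,-0.552,0,0],[0,0,0,-0.02,-0.552,0,0],[0,0,0,-0.02,-0.552,0,0],[0,0,0,-0.02,-0.552,0,0],[0,0,0,-0.02,-0.552,0.15,0],[0,0,0,-0.02,-0.552,0.15,0],[0,0,0,-0.02,-0.552,0.15,0],[0,0,0,-0.02,-0.552,0.15,0],[0,0,0,-0.02,-0.552,0.15,0],[0,0,0,-0.02,-0.552,0.15,0]]' && python3 -c "
from h import *
to((.5579,-.3451,.08))
f=grab_frame('side'); cv2.imwrite('pics/side1.png',cv2.resize(f['color'][120:270,250:450,::-1],None,fx=4,fy=4))"
```

```text
time_s: 2.93
tool_pos: [0.4652, -0.3474, 0.0803]
tcp_rot: [-0.001, -0.024, 1.0, 0.001]
ft_force: [1.0, 0.2, 0.6]
opening: 0.0
grip_force: 0.0
pos [ 0.4652 -0.3474  0.0803] x [-0.999 -0.047  0.003] y [-0.047  0.999  0.003] F [1.   0.21 0.63]
(0.5579, -0.3451, 0.08) -> [-0.0927 -0.0021  0.    ]
```

View pics/side1.png

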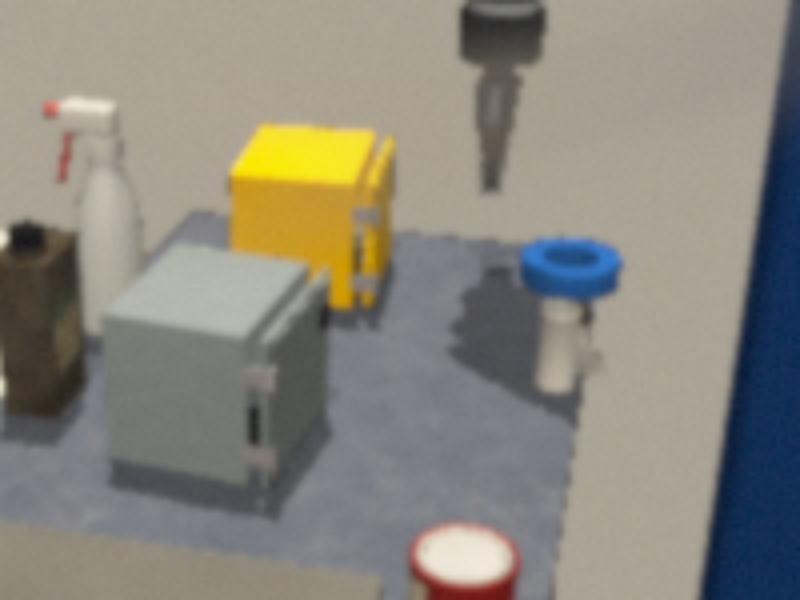

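The crop shows the closed fingers at (490,190), clear in front of the yellow door at (385,200). The way is free.

```bash
python3 -m crank '[[0,0,0,-0.04,-0.002,0,0],[0,0,0,-0.07,-0.002,0,0],[0,0,0,-0.076,-0.002,0,0],[0,0,0,-0.08,-0.002,0,0],[0,0,0,-0.082,-0.002,0,0],[0,0,0,-0.084,-0.002,0,0],[0,0,0,-0.086,-0.002,0,0],[0,0,0,-0.086,-0.002,0,0],[0,0,0,-0.086,-0.002,0,0]]'
```

```text
time_s: 3.73
tool_pos: [0.5512, -0.3486, 0.0839]
tcp_rot: [0.001, -0.022, 1.0, -0.001]
ft_force: [-2.0, -0.0, 6.1]
opening: 0.0001
grip_force: 0.9
```

```bash
python3 -m crank '[[0,0,0,0,0,0,0],[0,0,0,0,0,0,0]]'; python3 -c "
from h import *
to()
f=grab_frame('side'); cv2.imwrite('pics/side2.png',cv2.resize(f['color'][130:230,290:390,::-1],None,fx=6,fy=6))"
```

```text
time_s: 3.9
tool_pos: [0.5511, -0.3486, 0.0839]
tcp_rot: [0.001, -0.022, 1.0, -0.001]
ft_force: [-0.9, 0.5, 6.1]
opening: 0.0
grip_force: 0.9
pos [ 0.5511 -0.3486  0.0839] x [-0.999 -0.044 -0.002] y [-0.044  0.999 -0.002] F [-0.87  0.47  6.13]
```

View pics/side2.png

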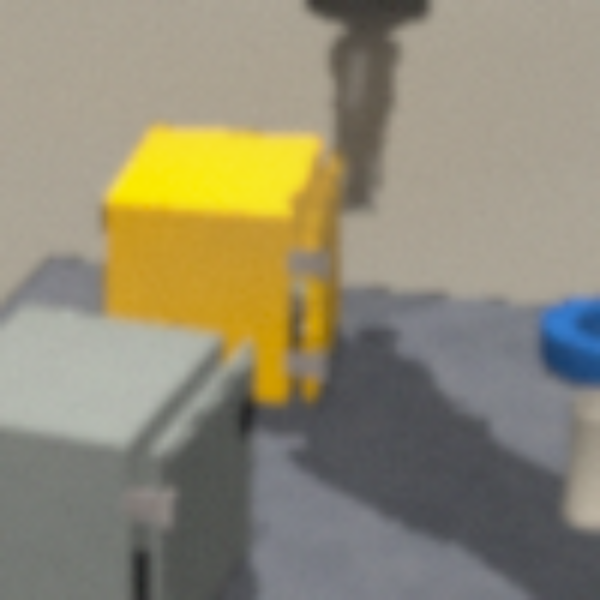

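The crop shows the finger against the outside of the door near (350,180). The upward force suggests that a wider part of the finger rests on the door's top edge. I'll draw back fully and see whether it tripped.

```bash
python3 -m crank '[[0,0,0,0.035,0,0,0],[0,0,0,0.07,0,0,0],[0,0,0,0.095,0,0,0],[0,0,0,0.095,0,0,0],[0,0,0,0.095,0,0,0],[0,0,0,0.095,0,0,0],[0,0,0,0.095,0,0,0]]'; cat >> h.py <<'E'
def door():
    f=grab_frame("top"); P=pts(f); hs=cv2.cvtColor(f["color"],cv2.COLOR_RGB2HSV)
    q=P[...,:2]-H; a=q@ex; b=-(q@ey)
    m=(hs[...,0]>18)&(hs[...,0]<38)&(hs[...,1]>110)&(P[...,2]>.112)&(P[...,2]<.14)&(a<.013)&(b>-.08)&(b<.16)&(a>-.16)
    pp=np.stack([-a[m],b[m]],1); print("n",len(pp))
    if len(pp)>8:
        u=pp[np.hypot(*pp.T)>.05]; ang=np.arctan2(u[:,0],u[:,1]); print("door ang",np.percentile(ang,[10,50,90]).round(3),"far",np.hypot(*u.T).max().round(3))
    return f
E
python3 -c "
from h import *
to();door()"
```

```text
time_s: 4.53
tool_pos: [0.4576, -0.3527, 0.0822]
tcp_rot: [0.001, -0.023, 1.0, -0.001]
ft_force: [0.4, -0.1, -0.1]
opening: -0.0001
grip_force: 0.0
pos [ 0.4576 -0.3527  0.0822] x [-0.999 -0.045 -0.002] y [-0.045  0.999 -0.001] F [ 0.44 -0.09 -0.09]
n 170
door ang [0.348 0.409 0.444] far 0.128
```

It tripped: the door stands ajar at about 0.44 rad with the finger clear. Next I compute the reach behind the edge and the arc.

```bash
python3 -m crank '[[0,0,0,0,0,-0.03,0],[0,0,0,0,0,-0.07,0],[0,0,0,0,0,-0.1,0],[0,0,0,0,0,-0.1,0],[0,0,0,0,0,-0.1,0]]'; python3 -c "
from h import *
door()
T=[(.542,-.358,.18),(.542,-.358,.098)]
for a in np.arange(.45,1.66,.1):
    u=-np.sin(a)*ex-np.cos(a)*ey; n=np.cos(a)*ex-np.sin(a)*ey
    T.append((*(H+.113*u+.025*n).round(4),.098))
to(*T)"
```

```text
time_s: 5.0
tool_pos: [0.4587, -0.3532, 0.1836]
tcp_rot: [0.002, -0.023, 1.0, -0.002]
ft_force: [-1.0, -0.1, -0.3]
opening: -0.0002
grip_force: 0.0
n 172
door ang [0.349 0.408 0.444] far 0.127
pos [ 0.4575 -0.3524  0.1818] x [-0.999 -0.046 -0.001] y [-0.046  0.999 -0.001] F [-0.26 -0.84 -0.09]
(0.542, -0.358, 0.18) -> [-0.0841 -0.0094  0.0019]
(0.542, -0.358, 0.098) -> [-0.084  -0.0093  0.0839]
(np.float64(0.5312), np.float64(-0.3449), 0.098) -> [-0.0738  0.0042  0.0839]
(np.float64(0.52), np.float64(-0.3421), 0.098) -> [-0.0628  0.0076  0.0839]
(np.float64(0.5091), np.float64(-0.3383), 0.098) -> [-0.0521  0.0118  0.0839]
(np.float64(0.4986), np.float64(-0.3334), 0.098) -> [-0.0418  0.0172  0.0838]
(np.float64(0.4887), np.float64(-0.3274), 0.098) -> [-0.0322  0.0237  0.0838]
(np.float64(0.4794), np.float64(-0.3205), 0.098) -> [-0.0232  0.031   0.0838]
(np.float64(0.4708), np.float64(-0.3127), 0.098) -> [-0.015   0.0392  0.0838]
(np.float64(0.4631), np.float64(-0.3041), 0.098) -> [-0.0077  0.0481  0.0838]
(np.float64(0.4563), np.float64(-0.2948), 0.098) -> [-0.0013  0.0577  0.0837]
(np.float64(0.4504), np.float64(-0.2848), 0.098) -> [0.0041 0.068  0.0837]
(np.float64(0.4456), np.float64(-0.2743), 0.098) -> [0.0084 0.0787 0.0837]
(np.float64(0.4418), np.float64(-0.2633), 0.098) -> [0.0117 0.0898 0.0837]
(np.float64(0.4392), np.float64(-0.2521), 0.098) -> [0.0138 0.1012 0.0837]
```

Go over and down behind the edge, then start the push and check.

```bash
python3 -m crank '[[0,0,0,-0.04,-0.009,0,0],[0,0,0,-0.084,-0.009,0,0],[0,0,0,-0.084,-0.009,0,0],[0,0,0,-0.084,-0.009,0,0],[0,0,0,-0.084,-0.009,0.03,0],[0,0,0,-0.084,-0.009,0.06,0],[0,0,0,-0.084,-0.009,0.084,0],[0,0,0,-0.084,-0.009,0.084,0],[0,0,0,-0.084,-0.009,0.084,0],[0,0,0,-0.084,-0.002,0.084,0],[0,0,0,-0.074,0.004,0.084,0],[0,0,0,-0.068,0.006,0.084,0],[0,0,0,-0.063,0.008,0.084,0],[0,0,0,-0.057,0.01,0.084,0],[0,0,0,-0.052,0.012,0.084,0],[0,0,0,-0.047,0.015,0.084,0],[0,0,0,-0.042,0.017,0.084,0],[0,0,0,-0.042,0.017,0.084,0]]'; python3 -c "
from h import *
f=door();cv2.imwrite('pics/t3.png',cv2.resize(f['color'][140:280,340:460,::-1],None,fx=4,fy=4))
to((.4887,-.3274,.098),(.4708,-.3127,.098),(.4563,-.2948,.098),(.4456,-.2743,.098),(.4392,-.2521,.098))"
```

```text
time_s: 6.55
tool_pos: [0.4962, -0.333, 0.0972]
tcp_rot: [-0.001, -0.022, 1.0, 0.0]
ft_force: [-0.6, 0.1, 0.7]
opening: 0.0002
grip_force: 0.0
n 132
door ang [0.695 0.752 0.777] far 0.129
pos [ 0.4967 -0.3332  0.0972] x [-0.999 -0.045  0.001] y [-0.045  0.999  0.   ] F [0.49 0.12 0.35]
(0.4887, -0.3274, 0.098) -> [ 0.0077  0.0061 -0.0008]
(0.4708, -0.3127, 0.098) -> [ 0.0249  0.0216 -0.0008]
(0.4563, -0.2948, 0.098) -> [ 0.0386  0.0401 -0.0008]
(0.4456, -0.2743, 0.098) -> [ 0.0484  0.0611 -0.0008]
(0.4392, -0.2521, 0.098) -> [ 0.0538  0.0835 -0.0008]
```

View pics/t3.png

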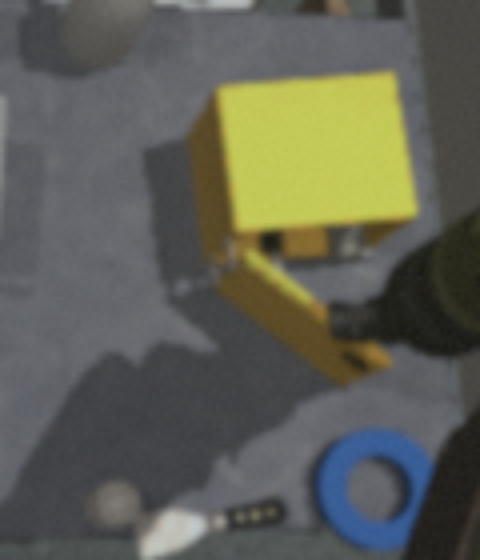

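The view shows the door following the finger at about 0.77 rad, with the finger behind its edge near (345,318). I'll continue the arc and then back off.

```bash
python3 -m crank '[[0,0,0,0.008,0.006,0,0],[0,0,0,0.016,0.013,0,0],[0,0,0,0.025,0.022,0,0],[0,0,0,0.032,0.031,0,0],[0,0,0,0.039,0.04,0,0],[0,0,0,0.044,0.05,0,0],[0,0,0,0.048,0.061,0,0],[0,0,0,0.05,0.067,0,0],[0,0,0,0.051,0.072,0,0],[0,0,0,0.052,0.077,0,0],[0,0,0,0.053,0.08,0,0],[0,0,0,0.054,0.083,0,0],[0,0,0,0.054,0.083,0,0],[0,0,0,0.054,0.083,0,0],[0,0,0,0.054,0.07,0,0],[0,0,0,0.054,0.04,0,0],[0,0,0,0.054,0.01,0,0],[0,0,0,0.054,0.01,-0.04,0],[0,0,0,0.054,0.01,-0.08,0],[0,0,0,0.054,0.01,-0.1,0]]'; python3 -m crank '[[0,0,0,0,-0.02,-0.02,0],[0,0,0,0,-0.02,-0.02,0],[0,0,0,0,-0.02,-0.02,0],[0,0,0,0,-0.02,-0.02,0],[0,0,0,0,-0.02,-0.02,0],[0,0,0,0,-0.02,-0.02,0],[0,0,0,0,-0.02,-0.02,0],[0,0,0,0,-0.02,-0.02,0]]';python3 -c "
from h import *
f=door();cv2.imwrite('pics/t4.png',cv2.resize(f['color'][140:290,240:460,::-1],None,fx=3.5,fy=3.5))
to()"
```

```text
time_s: 8.27
tool_pos: [0.4442, -0.3285, 0.2009]
tcp_rot: [0.001, -0.022, 1.0, -0.001]
ft_force: [0.7, -0.7, 0.1]
opening: -0.0002
grip_force: 0.0
time_s: 8.93
tool_pos: [0.4438, -0.3453, 0.2166]
tcp_rot: [-0.0, -0.023, 1.0, 0.0]
ft_force: [-1.3, -0.2, 1.1]
opening: 0.0002
grip_force: 0.0
n 148
door ang [1.547 1.602 1.629] far 0.131
pos [ 0.444  -0.3454  0.2169] x [-0.999 -0.045  0.001] y [-0.045  0.999  0.001] F [-0.95  0.2   0.67]
```

View pics/t4.png

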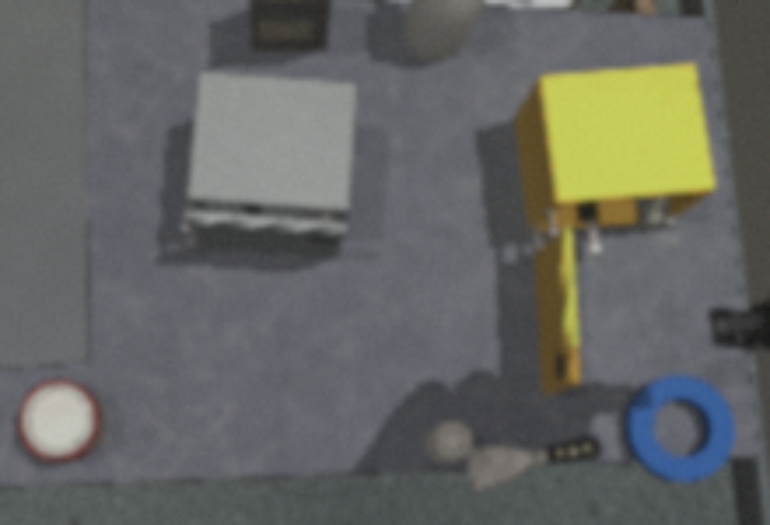

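The view shows the yellow door square to its cabinet at about 1.6 rad (edge at 560,385). The grey door is shut, nothing else has moved, and the finger is clear at (740,325).

```bash
python3 -c "
from h import *
from station import job_done
door();print(job_done())"
```

```text
n 149
door ang [1.551 1.601 1.628] far 0.131
the job is handed in; nothing more can be done
None
```

The yellow cabinet's door sprang ajar from one press and was pushed open to about 1.6 rad, where it stands still; the grey cabinet is shut, nothing else visibly moved, and the job is handed in (no verdict was returned).

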